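# Close the keepsake box: inner flap down, then lid

## Task

Close the open keepsake box: first fold its upright inner flap down flat inside the box, then swing the hinged lid fully shut over it. Only push, from the outer faces of the flap and the lid; do not take hold of either or press on their lined inner faces, do not slam them, and leave the other things in the box and on the bench where they are.

Things in the scene. Friction and masses are not known exactly. Their poses are not given: they have to be found in the camera images.
- box: dark wooden keepsake box, open at the top, fixed to the bench: 240 mm (x) by 200 mm (y) by 80 mm high, walls 8 mm. Origin at the centre of its underside, z up; its x axis runs along the hinges, the lid is hinged on its +y wall. A divider 58 mm towards -y from the centre separates a 31 mm wide open trough (-y side) from the main compartment.
- lid (a joint): hinge of the box's lid, a plain board 244 mm (along the hinge) by 202 mm by 12 mm with a 3 mm grey lining (lid_c1) on its inner face; 0 = shut flat on the rim, pi/2 = standing straight up, at most 2.0. Starts open at 1.6 to 1.95. Stiff hinge (about 0.45 N m): it stays where it is left and must be pushed all the way.
- lid_hinge (a point): middle of the lid's hinge line, at the top outer edge of the box's +y wall: box frame (0, 100, 80) mm. The lid's inner face passes through this line; the outer face lies 12 mm off it. Turns with the lid: its x axis is along the hinge, its -y axis points from the hinge to the free edge, its +z axis out of the outer face.
- lid_edge (a point): middle of the lid's free edge, on the outer face, 202 mm from the hinge line. Axes as at lid_hinge.
- flap (a joint): hinge of the inner flap, a wooden leaf 200 mm (along the hinge) by 140 mm by 8 mm, lined grey on its inner face (flap_c1); 0 = lying flat over the main compartment, upper face 12 mm below the rim, pi/2 = straight up, at most 1.8; starts at 1.4 to 1.75. It folds down towards the box +y side. Stiff hinge (about 0.13 N m): it stays where it is left and must be pushed all the way.
- flap_hinge (a point): middle of the flap's hinge line, on the divider: box frame (0, -55, 64) mm. The flap's outer face (the one that is uppermost when flat, and faces the box's -y side when standing) lies 4 mm off this line, its lined inner face 4 mm the other way. Turns with the flap: x axis along the hinge, +y axis from the hinge to the free edge, +z axis out of the outer face.
- flap_edge (a point): middle of the flap's free edge, on the outer face, 140 mm from the hinge line. Axes as at flap_hinge.
- spool: small wooden thread spool, 32 mm across, 28 mm high, standing in the box's main compartment; origin at the centre of its underside. To be left alone.
- collar: brass ring, 26 mm across, 12 mm high, lying in the box's narrow side trough; origin at the centre of its underside. To be left alone.
- jar: amber glass jar, 60 mm across, 75 mm high, standing on the bench on the box's +y side, near the open lid; origin at the centre of its underside. To be left alone.
- glue: white glue bottle, 48 mm across, 130 mm high, standing beyond the box's +x end; origin at the centre of its underside. To be left alone.
- brush: paintbrush, 180 mm long, lying on the bench on the box's -y side; origin on its underside. To be left alone.
- driver: wood-handled screwdriver, 170 mm long, lying on the bench on the box's -y side, farther off than the brush; origin on its underside. To be left alone.
- finished: finished eight-sided wooden box, 170 mm across, 68 mm high, on the bench; origin at the centre of its underside. To be left alone.
- mug: blue mug, 80 mm across, 95 mm high, on the bench; origin at the centre of its underside. To be left alone.

How it is judged (in metres and radians):
On the way, in this order (a step that is already met when the one before it is completed fails the run):
1. the flap lies flat in the box while the lid is still open (value of joint flap below 0.06 rad and value of joint lid above 0.6 rad), for 0.2 s.
2. the lid is shut (value of joint lid below 0.03 rad), for 0.2 s.
At the end, for the whole second after the job is handed in: the flap is folded flat (within 0.06 rad), the lid is shut over it (within 0.03 rad, about 6 mm at its edge), and both are at rest (value of joint flap below 0.06 rad and value of joint lid below 0.03 rad and velocity of joint lid between -0.05 and 0.05 rad/s and velocity of joint flap between -0.05 and 0.05 rad/s); the robot touches nothing.
It fails at once if the lid is brought down (below 0.7 rad) while the flap still stands (above 0.3 rad) (value of joint lid below 0.7 rad and value of joint flap above 0.3 rad).
It fails at once if the lid or the flap is slammed (closes faster than 3 rad/s) (velocity of joint any of lid, flap below -3 rad/s).
It fails at once if the lid or the flap is taken hold of: the fingers press its lined inner face with more than 5 N (contact force between the fingers and lid_c1 above 5 N or contact force between the fingers and flap_c1 above 5 N).
It fails at once if one of the other things is lifted or moved by more than 25 mm (distance of any of spool, collar, jar, glue, brush, driver, finished, mug from where it was at the start of the episode above 0.025 m).
It also fails if it takes over 58 s, if anything falls off the work surface, if the arm or the gripper's body presses on something with over 40 N, if the wrist force passes 120 N, or if a joint passes its speed limit or range.

## Robot

A 6-joint arm with a two-finger parallel gripper is mounted at the origin on the work surface. World frame = base frame: x ahead of the robot, y to its left, z up, the work surface at z = 0. Lengths are in m, angles in degrees, forces in N, time in s.
With the tool pointing down it reaches from about 0.35 to 0.975 m from the base axis. Payload 4.9 kg.
Tool frame: the origin (TCP) lies between the finger pads; the fingertips stand 8 mm ahead of it and the grasp point (between the pads) lies 11 mm behind it; z points along the fingers, y is the line along which they close (so a half turn about z gives the same grasp; the last joint's range is limited). The gripper opens to 85 mm and grips with 20 to 120 N. Pads are 22 mm wide; open, the fingers measure 114 mm over their backs; the gripper's body (76 mm by 85 mm) begins 54 mm behind the grasp point. The pads swing forward as they close: fully open they stand 13 mm farther back than shut.
Start: joints at [-77.407, 3.019, 92.412, -0, 84.569, -6.818], TCP at [0.208, -0.589, 0.215] pointing down, gripper open.
Joint ranges: [-172.51, 172.51], [-57.92, 126.97], [3.15, 148.05], [-58.71, 238.71], [5.1, 150.11], [-179.66, 179.66]. Speed limits (degrees/s): [147.25, 147.25, 180, 180, 180, 180].

## Interface

Orientations are given as a 3x3 rotation matrix whose columns are the frame's x, y, z axes.
In Python, from cell import ctrl, capture, get_calibration, boxes_of, trace, spot_point gives the robot as it stands. The module is installed in compiled form; this text tells all that it offers.
- The arm moves only by the shell command python3 -m handwheel 'ROWS' [OPENING] [FORCE]. ROWS is text: rows parted by semicolons, each of 4 numbers parted by spaces: the shift along the tool's x, y, z scaled (see below), then the turn about the tool's z scaled (see below). A call has 1 to 8 rows; each row is the pose to reach, as a shift and turn from the pose commanded when the call began, along the tool's axes at that moment, turning the shorter way round; what a row does not reach only later rows make up. The controller multiplies each number of a shift by 500 mm and each number of a turn by 360 degrees. A row lasts 1/10 s, in which the tool goes at most 50 mm and 8.59 degrees, less where a joint would pass 70% of its speed; a pose out of reach is approached as far as the arm can. A call with a number of a shift or a turn outside -1 to 1 is refused whole. A call with a gripper value outside its range is refused whole. OPENING is the closure, from 0 (fully open) to 1 (shut), set as the call begins (- or left out, the last holds). The fingers move at their own pace and stop on an object; FORCE is the grip in N (left out, the last holds). Time passes only in rows, so rows that repeat a pose let the fingers close. It gives the time, the measured TCP pose, the force, the opening and the grip force at its end, in the units of the state.
- ctrl.sense(): the state, without advancing time (a new reading comes with each control period).
- capture(name): name is "scene" or "top" or "wrist"; returns (picture, depth): 384x512x3 uint8, red, green, blue; 384x512 float32, m along the optical axis (not along the pixel's ray), 0 where there is no reading.
- get_calibration(name): a dict with "intrinsics" (3x3 intrinsics, pixels), "origin" and "orientation" of the camera in the world; the wrist camera has in their place "mount" (4x4, takes a point from camera to tool coordinates, whose origin is the TCP and whose axes are the flange's). Camera axes: x right, y down, z forward; pixel columns grow to the right and rows downward; lengths in m; the calibration is good to about 2 mm. A picture is of the moment at which its call begins: read the wrist's pose just before it. get_calibration takes no time and is no camera call.
- ctrl.job_done(): hands the job in; it is judged then, once.
Trained networks look in the newest picture that a camera, given by its name, has taken for a name from the list of things; names that differ only in an ending like _2 or _b are one class to them, and where a whole thing is asked for, a point or a joint stands for the part that bears it (a point fixed in the world has none). Each returns a list of dicts, best first, with "confidence" (0 to 1); they miss things now and then, are a little off and sometimes report something else, mostly with a low value. They report only what shows in the picture. A call takes as long as a camera call.
- boxes_of(camera, thing): "centre" ([x, y, z] in m, in world coordinates, good to about 4 mm: the middle of the surface that is visible of it).
- trace(camera, thing): "pixels" (384x512 bool, what is visible of it).
- spot_point(camera, thing): "centre" ([x, y, z] in m, in world coordinates, good to about 4 mm: a listed point, or the origin of a listed thing).
The state is a dict: "clock": time; "joints": joint angles; "joint_velocities": joint speeds; "tau": joint torques, N m; "ee_pos": TCP position; "tcp_rot": TCP orientation; "force": force on the tool from outside, world axes, zero at the start; "torque": the same for the moment, N m; "finger_gap": opening from 0.0 (shut) to 1.0 (fully open); "finger_force": force on a finger pad.
Only numpy, scipy, OpenCV 4.12 (cv2) and the standard library are available. Lean on these libraries where they do the work, as an engineer would, in place of code of your own. Each camera call takes 0.05 s, during which the arm holds its last target. There are 200 camera calls.

## Working session

There is one attempt and no reset: what is moved stays moved. The work goes in short steps, Python scripts to look and compute and a shell command to move; the robot and the scene stay as the last step left them, time stands still between calls to the robot, and variables do not carry over. Pictures are saved under pics/ and viewed, at most 10 in all, crops included, and the job is handed in when it is done.

```bash
mkdir -p pics; cat > h.py <<'E'
import numpy as np, cv2
from cell import ctrl, capture, get_calibration, boxes_of, trace, spot_point
def st():
    s=ctrl.sense(); print('t',s['clock'],'p',np.round(s['ee_pos'],4),'R',np.round(s['tcp_rot'],3).tolist(),'j',np.round(s['joints'],1),'F',np.round(s['force'],1),'gap',s['finger_gap']); return s
E
python3 - <<'E'
from h import *
st()
for c in ['scene','top']:
    im,d=capture(c); cv2.imwrite(f'pics/{c}0.png',im[:,:,::-1])
    for n in ['box','lid_hinge','lid_edge','flap_hinge','flap_edge','jar','glue','spool','collar','finished','mug','brush','driver']:
        r=spot_point(c,n)
        print(c,n,[(np.round(x['centre'],3).tolist(),round(x['confidence'],2)) for x in r[:2]])
E
```

```text
t 0.0 p [ 0.2076 -0.5888  0.2138] R [[0.943, 0.332, -0.0], [0.332, -0.943, 0.002], [0.0, -0.002, -1.0]] j [-77.4   3.1  92.5  -0.   84.6  -6.8] F [-0.3  0.2  0.1] gap 1.0022688066960574
scene box [([0.528, -0.082, 0.005], 0.64)]
scene lid_hinge [([0.58, 0.01, 0.08], 0.98)]
scene lid_edge [([0.601, 0.036, 0.278], 0.93)]
scene flap_hinge [([0.501, -0.13, 0.064], 0.77), ([0.403, -0.265, -0.001], 0.44)]
scene flap_edge [([0.495, -0.145, 0.207], 0.59), ([0.531, -0.08, 0.004], 0.25)]
scene jar [([0.617, 0.077, 0.001], 0.61)]
scene glue [([0.675, -0.216, 0.002], 0.67)]
scene spool [([0.608, -0.087, 0.012], 0.53)]
scene collar []
scene finished [([0.476, -0.578, -0.0], 0.73)]
scene mug [([0.505, 0.435, 0.001], 0.87)]
scene brush [([0.432, -0.204, -0.003], 0.54)]
scene driver [([0.406, -0.265, -0.004], 0.44)]
top box [([0.531, -0.08, 0.002], 0.74)]
top lid_hinge [([0.583, 0.003, 0.08], 0.94)]
top lid_edge [([0.603, 0.033, 0.282], 0.81)]
top flap_hinge [([0.502, -0.127, 0.063], 0.78)]
top flap_edge [([0.496, -0.14, 0.203], 0.75)]
top jar []
top glue [([0.679, -0.218, -0.001], 0.69)]
top spool [([0.502, 0.437, -0.005], 0.41), ([0.609, -0.089, 0.006], 0.38)]
top collar [([0.531, -0.081, -0.002], 0.36), ([0.403, -0.265, -0.003], 0.22)]
top finished [([0.474, -0.577, -0.004], 0.69)]
top mug [([0.505, 0.44, 0.001], 0.66)]
top brush [([0.431, -0.211, -0.003], 0.67)]
top driver [([0.401, -0.264, -0.003], 0.64)]
```

View pics/scene0.png

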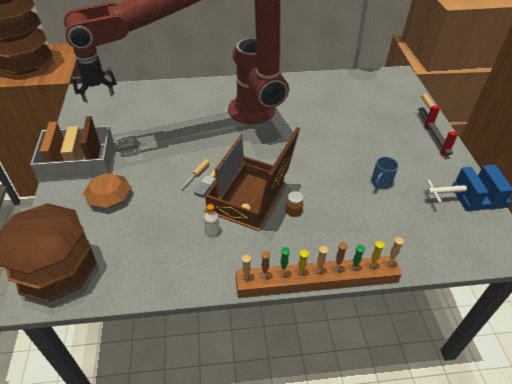

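View pics/top0.png

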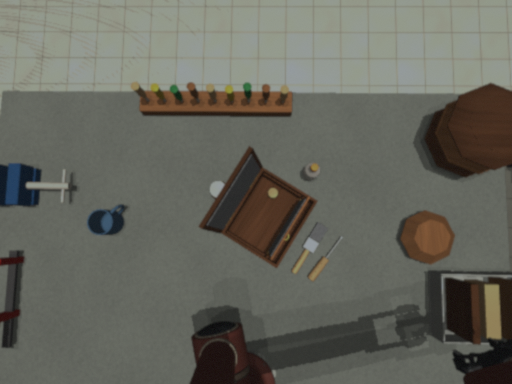

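The scene view shows the lid open past vertical, about (290,160), and the flap upright, about (230,165). The jar is behind the lid at (295,203), the glue at (211,220), and the brush and driver are left of the box. The top view agrees, with the box at about (262,215). The yaw comes out near -30.6°. I'll close the gripper and turn it so tool x lies along box y.

```bash
cat >> h.py <<'E'
C=np.array([.530,-.081]); BX=np.array([.861,-.509]); BY=np.array([.509,.861])
def go(bx,by,tipz):
    "row to take shut fingertips to box-frame (bx,by), height tipz (mm)"
    s=st(); p=np.r_[C+BX*bx/1e3+BY*by/1e3, tipz/1e3+.008]; R=np.array(s['tcp_rot'])
    q=np.array(s['ee_pos'])-np.r_[C,0]; print('tip in box mm',np.round([q[:2]@BX*1e3,q[:2]@BY*1e3,q[2]*1e3-8],1))
    a=np.degrees(np.arctan2(BY[1],BY[0])-np.arctan2(R[1,0],R[0,0]))
    print('row',np.round(R.T@(p-s['ee_pos'])/.5,4),'turn',round(-a/360,4))
E
python3 -m handwheel '0 0 -0.2 0; 0 0 -0.2 0; 0.79 -0.614 -0.2 -0.111; 0.79 -0.614 -0.2 -0.111; 0.79 -0.614 -0.2 -0.111; 0.79 -0.614 -0.2 -0.111; 0.79 -0.614 -0.2 -0.111; 0.79 -0.614 -0.2 -0.111' 1 20
python3 -c "
from h import *; go(0,-103,290)"
```

```text
clock: 2.2
ee_pos: [0.3706, -0.3353, 0.3153]
tcp_rot: [[0.508, 0.861, 0.001], [0.861, -0.508, -0.001], [-0.0, 0.001, -1.0]]
force: [0.8, -0.1, 0.2]
finger_gap: -0.002
finger_force: 0.0
t 2.2 p [ 0.3706 -0.3353  0.3153] R [[0.508, 0.861, 0.001], [0.861, -0.508, -0.001], [-0.0, 0.001, -1.0]] j [-50.7 -16.7 101.    0.   95.6 -20.1] F [ 0.8 -0.1  0.2] gap -0.0021120687388549706
tip in box mm [  -7.8 -300.1  307.3]
row [0.394  0.0157 0.0346] turn 0.0001
```

```bash
python3 -m handwheel '0.38 0.016 0.035 0; 0.38 0.016 0.035 0; 0.38 0.016 0.035 0; 0.38 0.016 0.035 0; 0.38 0.016 0.15 0; 0.38 0.016 0.284 0; 0.38 0.016 0.284 0; 0.38 0.016 0.284 0' 
python3 - <<'E'
from h import *
go(0,-65,165)
im,d=capture('scene'); cv2.imwrite('pics/s1.png',cv2.resize(im[100:260,150:350,::-1],None,fx=3.7,fy=3.7))
E
```

```text
clock: 3.0
ee_pos: [0.4708, -0.1759, 0.1679]
tcp_rot: [[0.509, 0.861, -0.008], [0.861, -0.509, 0.005], [-0.0, -0.01, -1.0]]
force: [-0.5, -0.3, 0.1]
finger_gap: 0.003
finger_force: 0.0
t 3.0 p [ 0.4708 -0.1759  0.1679] R [[0.509, 0.861, -0.008], [0.861, -0.509, 0.005], [-0.0, -0.01, -1.0]] j [-29.  -11.8 111.   -0.   81.4   1.6] F [-0.5 -0.3  0.1] gap 0.003124675042349251
tip in box mm [  -2.7 -111.8  159.9]
row [ 0.0936  0.0053 -0.0102] turn -0.0
```

View pics/s1.png

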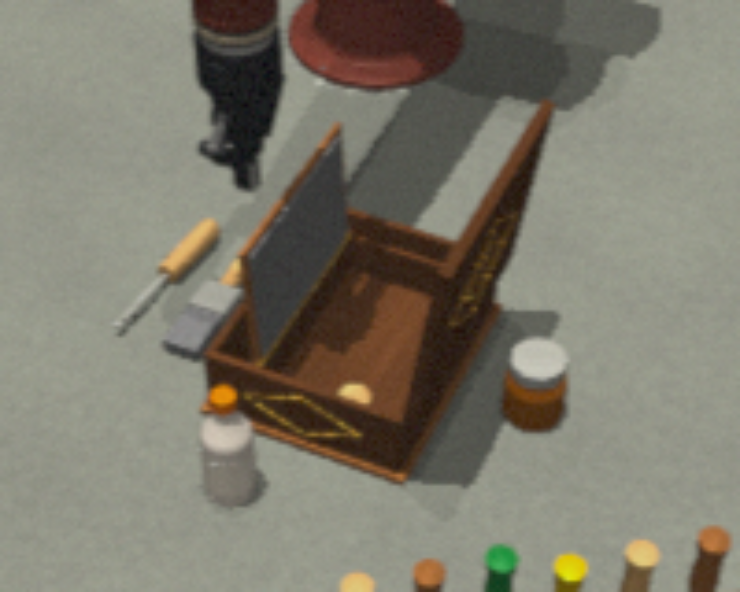

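The gripper tip sits left of (outside) the flap at about (245,180) in the crop, clear of the brush and driver. Now I'll start the push.

```bash
python3 -m handwheel '0.02 0.004 0 0; 0.04 0.005 0 0; 0.06 0.005 0 0; 0.072 0.005 0 0; 0.084 0.005 0 0; 0.096 0.005 0.002 0; 0.11 0.005 0.004 0; 0.132 0.005 0.006 0'
python3 - <<'E'
from h import *
go(0,-24.5,144)
capture('top');print([np.round(x['centre'],3) for x in spot_point('top','flap_edge')])
capture('scene');print([np.round(x['centre'],3) for x in spot_point('scene','flap_edge')])
E
```

```text
clock: 3.85
ee_pos: [0.5096, -0.1219, 0.1699]
tcp_rot: [[0.51, 0.86, -0.0], [0.86, -0.51, -0.0], [-0.0, 0.0, -1.0]]
force: [-0.3, -1.1, -0.8]
finger_gap: -0.003
finger_force: 0.5
t 3.85 p [ 0.5096 -0.1219  0.1699] R [[0.51, 0.86, -0.0], [0.86, -0.51, -0.0], [-0.0, 0.0, -1.0]] j [-21.6  -9.1 108.5  -0.   80.7   9.1] F [-0.3 -1.1 -0.8] gap -0.003218152485459076
tip in box mm [  3.2 -45.6 161.9]
row [ 0.0422 -0.0065  0.0359] turn -0.0002
[]
[array([ 0.517, -0.113,  0.202])]
```

```bash
python3 -m handwheel '0.022 -0.005 0.014 0; 0.043 -0.005 0.036 0; 0.06 -0.005 0.052 0; 0.077 -0.005 0.067 0; 0.089 -0.005 0.086 0; 0.101 -0.005 0.105 0; 0.109 -0.005 0.125 0; 0.116 -0.005 0.146 0'
python3 - <<'E'
from h import *
go(0,14.5,68)
E
```

```text
clock: 4.85
ee_pos: [0.537, -0.0706, 0.0962]
tcp_rot: [[0.509, 0.861, 0.0], [0.861, -0.509, 0.0], [0.0, -0.0, -1.0]]
force: [-0.8, 0.2, 1.0]
finger_gap: -0.0
finger_force: 0.5
t 4.85 p [ 0.537  -0.0706  0.0962] R [[0.509, 0.861, 0.0], [0.861, -0.509, 0.0], [0.0, -0.0, -1.0]] j [-15.4  -2.4 109.6   0.   72.8  15.3] F [-0.8  0.2  1. ] gap -0.00016816801779036345
tip in box mm [ 0.7 12.5 88.2]
row [ 0.004  -0.0015  0.0404] turn -0.0001
```

```bash
python3 -m handwheel '0.002 0 0.012 0; 0.004 0 0.024 0; 0.004 0 0.034 0; 0.004 0 0.038 0; 0.004 0 0.04 0; 0.004 0 0.042 0; 0.004 0 0.042 0'
python3 - <<'E'
from h import *
go(0,14.5,66)
E
```

```text
clock: 5.55
ee_pos: [0.5379, -0.0694, 0.0763]
tcp_rot: [[0.51, 0.86, 0.0], [0.86, -0.51, -0.0], [0.0, 0.0, -1.0]]
force: [0.1, -0.6, 0.3]
finger_gap: -0.003
finger_force: 0.1
t 5.55 p [ 0.5379 -0.0694  0.0763] R [[0.51, 0.86, 0.0], [0.86, -0.51, -0.0], [0.0, 0.0, -1.0]] j [-15.2  -0.9 110.2  -0.   70.6  15.4] F [ 0.1 -0.6  0.3] gap -0.003159748470739759
tip in box mm [ 0.9 14.  68.3]
row [ 0.001  -0.0018  0.0045] turn -0.0001
```

```bash
python3 -m handwheel '0 0 0.002 0; 0 0 0.004 0; 0 0 0.006 0; 0 0 0.006 0'
python3 - <<'E'
from h import *
go(0,14.5,66)
E
```

```text
clock: 5.95
ee_pos: [0.5379, -0.0693, 0.073]
tcp_rot: [[0.509, 0.861, 0.0], [0.861, -0.509, -0.0], [-0.0, 0.0, -1.0]]
force: [0.3, 0.1, 1.3]
finger_gap: 0.005
finger_force: 0.2
t 5.95 p [ 0.5379 -0.0693  0.073 ] R [[0.509, 0.861, 0.0], [0.861, -0.509, -0.0], [-0.0, 0.0, -1.0]] j [-15.2  -0.6 110.3  -0.   70.3  15.4] F [0.3 0.1 1.3] gap 0.004647645786339285
tip in box mm [ 0.8 14.1 65. ]
row [ 0.0009 -0.0016 -0.0019] turn -0.0001
```

```bash
for i in 1; do python3 -m handwheel '0 0 0.002 0; 0 0 0.004 0; 0 0 0.004 0' | grep -E "ee_pos|force"; done; python3 -m handwheel '0 0 0.002 0; 0 0 0.004 0; 0 0 0.004 0' | grep -E "ee_pos|force"
```

```text
ee_pos: [0.5377, -0.0693, 0.0709]
force: [0.6, -0.3, 0.9]
finger_force: 0.2
ee_pos: [0.5377, -0.0692, 0.0689]
force: [-0.2, 0.4, -0.3]
finger_force: 0.1
```

```bash
python3 - <<'E'
from h import *
im,d=capture('scene'); cv2.imwrite('pics/s2.png',cv2.resize(im[100:260,150:350,::-1],None,fx=3.7,fy=3.7))
print([(np.round(x['centre'],3),x['confidence']) for n in('flap_edge','flap_hinge') for x in spot_point('scene',n)])
E
```

```text
[(array([ 0.572, -0.017,  0.101]), 0.98), (array([ 0.499, -0.13 ,  0.068]), 0.7)]
```

View pics/s2.png

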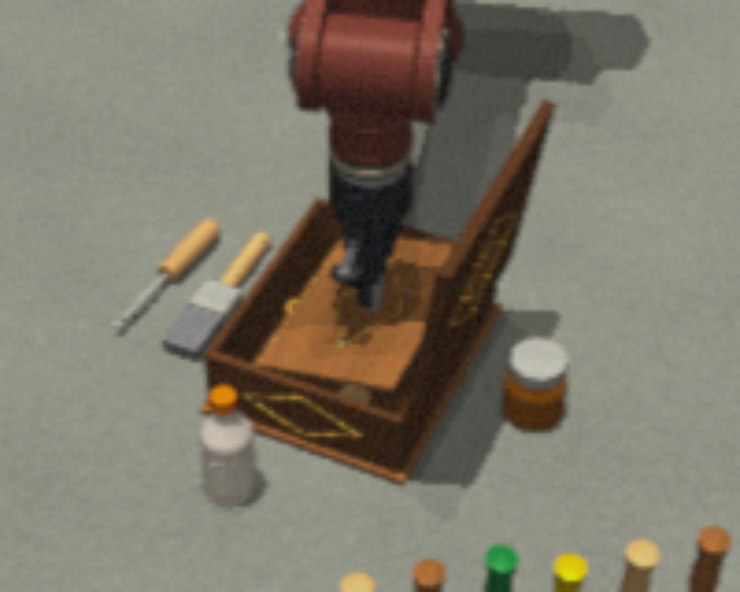

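The flap is now nearly flat, tilted slightly, with the fingertip on it at about (370,300). I'll measure its tilt by depth.

```bash
cat >> h.py <<'E'
def cloud(c,m,d):
    k=get_calibration(c); K=np.array(k['intrinsics']); v,u=np.nonzero(m&(d>0)); z=d[v,u]
    P=np.c_[(u-K[0,2])*z/K[0,0],(v-K[1,2])*z/K[1,1],z]@np.array(k['orientation']).T+np.array(k['origin'])
    q=P[:,:2]-C; return np.c_[q@BX,q@BY,P[:,2]]*1e3
def prof(c,thing,lo,hi,step=20):
    im,d=capture(c); r=trace(c,thing)
    if not r: print('none'); return
    m=cv2.erode(r[0]['pixels'].astype(np.uint8),np.ones((3,3)))>0
    P=cloud(c,m,d); print(c,thing,r[0]['confidence'],len(P))
    for y in range(lo,hi,step):
        s=(P[:,1]>=y)&(P[:,1]<y+step)
        if s.sum()>5: print(y+step/2,np.round(np.percentile(P[s,2],[10,50,90])),s.sum(),np.round(np.median(P[s,0])))
E
python3 - <<'E'
from h import *
prof('scene','flap',-60,100); prof('top','flap',-60,100)
E
```

```text
scene flap 0.78 847
-50.0 [66. 69. 72.] 47 44.0
-30.0 [70. 73. 77.] 115 41.0
-10.0 [74. 77. 81.] 111 50.0
10.0 [78. 82. 85.] 109 51.0
30.0 [83. 86. 90.] 181 21.0
50.0 [87. 90. 93.] 186 17.0
70.0 [92. 95. 97.] 98 55.0
top flap 0.8 758
-50.0 [67. 69. 73.] 85 -61.0
-30.0 [70. 73. 76.] 144 -60.0
-10.0 [74. 77. 81.] 143 -60.0
10.0 [79. 82. 84.] 98 -72.0
30.0 [83. 86. 89.] 113 -68.0
50.0 [88. 90. 94.] 103 70.0
70.0 [92. 95. 98.] 72 76.0
```

```bash
python3 - <<'E'
from h import *
im,d=capture('scene'); st()
P=cloud('scene',d>0,d).reshape(-1,3); v,u=np.nonzero(d>0); rgb=im[v,u]
s=(abs(P[:,0])<60)&(P[:,1]>-40)&(P[:,1]<80)&(P[:,2]<170)&(rgb.max(1)<75)&(P[:,2]>70+.22*(P[:,1]+55)+4)
for a,uu,vv in sorted(zip(np.round(P[s]).tolist(),u[s],v[s]),key=lambda t:t[0][2])[:40]: print(a,uu,vv)
E
```

```text
t 6.95 p [ 0.5377 -0.0692  0.069 ] R [[0.509, 0.86, -0.0], [0.86, -0.509, 0.0], [-0.0, -0.0, -1.0]] j [-15.2  -0.4 110.5  -0.   69.9  15.4] F [ 0.5 -0.4  1.2] gap -0.001319592781985363
[11.0, 13.0, 91.0] 248 182
[-4.0, 26.0, 92.0] 253 180
[13.0, 10.0, 92.0] 247 182
[9.0, 24.0, 94.0] 251 182
[8.0, 27.0, 94.0] 252 182
[15.0, 23.0, 94.0] 250 183
[13.0, 18.0, 95.0] 249 182
[7.0, 23.0, 96.0] 251 181
[7.0, 27.0, 98.0] 252 181
[14.0, 14.0, 99.0] 248 181
[-1.0, 27.0, 101.0] 253 179
[17.0, 12.0, 101.0] 247 181
[17.0, 23.0, 101.0] 250 182
[12.0, 14.0, 102.0] 248 180
[8.0, 23.0, 102.0] 251 180
[6.0, 26.0, 102.0] 252 180
[15.0, 19.0, 102.0] 249 181
[4.0, 25.0, 104.0] 252 179
[17.0, 12.0, 105.0] 247 180
[-1.0, 27.0, 106.0] 253 178
[12.0, 10.0, 106.0] 247 179
[13.0, 22.0, 106.0] 250 180
[-4.0, 25.0, 107.0] 253 177
[15.0, 19.0, 107.0] 249 180
[18.0, 24.0, 107.0] 250 181
[8.0, 23.0, 108.0] 251 179
[14.0, 14.0, 109.0] 248 179
[12.0, 10.0, 111.0] 247 178
[14.0, 18.0, 111.0] 249 179
[14.0, 22.0, 112.0] 250 179
[9.0, 24.0, 113.0] 251 178
[-2.0, 26.0, 115.0] 253 176
[6.0, 26.0, 116.0] 252 177
[10.0, 28.0, 116.0] 252 178
[9.0, 24.0, 118.0] 251 177
[-0.0, 27.0, 121.0] 253 175
[-7.0, 28.0, 125.0] 254 173
[9.0, 27.0, 125.0] 252 176
[16.0, 26.0, 130.0] 251 176
[1.0, 27.0, 131.0] 253 173
```

The real fingertip is about 24 mm higher than I assumed: the depth puts it near z = 85, against a computed 61. I'll correct the offset and carry on down.

```bash
sed -i 's/tipz\/1e3+.008/tipz\/1e3-.016/; s/q\[2\]\*1e3-8/q[2]*1e3+16/' h.py
python3 -m handwheel '0 0 0.006 0; 0 0 0.012 0; 0 0 0.018 0; 0 0 0.024 0; 0 0 0.028 0; 0 0 0.028 0' | grep -E "ee_pos|force"
python3 - <<'E'
from h import *
prof('scene','flap',-60,100)
E
```

```text
ee_pos: [0.5374, -0.0692, 0.0545]
force: [0.6, -0.2, 0.1]
finger_force: 0.0
scene flap 0.77 952
-50.0 [65. 68. 71.] 75 20.0
-30.0 [65. 68. 72.] 128 44.0
-10.0 [65. 69. 73.] 118 49.0
10.0 [67. 70. 73.] 135 44.0
30.0 [67. 71. 73.] 198 21.0
50.0 [68. 71. 75.] 197 23.0
70.0 [69. 73. 75.] 98 63.0
```

```bash
python3 -m handwheel '0 0 0.003 0; 0 0 0.006 0; 0 0 0.007 0; 0 0 0.007 0; 0 0 0.007 0' | grep -E "ee_pos|force"
python3 - <<'E'
from h import *
prof('scene','flap',-60,100)
E
```

```text
ee_pos: [0.5379, -0.0692, 0.0518]
force: [-0.2, 0.2, 2.4]
finger_force: 1.3
scene flap 0.87 953
-50.0 [64. 68. 70.] 76 17.0
-30.0 [65. 68. 71.] 127 46.0
-10.0 [65. 67. 71.] 118 49.0
10.0 [64. 67. 71.] 121 46.0
30.0 [64. 68. 71.] 212 14.0
50.0 [65. 68. 71.] 191 21.0
70.0 [65. 68. 71.] 102 60.0
90.0 [70. 70. 72.] 6 81.0
```

The flap is flat at z = 68 across its whole length. Next I'll rise and go over the lid.

```bash
python3 -m handwheel '0 0 -0.1 0; 0 0 -0.2 0; 0 0 -0.3 0; 0 0 -0.4 0; 0 0 -0.5 0; 0 0 -0.52 0; 0 0 -0.52 0; 0 0 -0.52 0' | grep -E "ee_pos|force"
python3 - <<'E'
from h import *
prof('top','lid',80,160,10)
print([np.round(x['centre'],3) for x in spot_point('top','lid_edge')])
go(0,160,325)
E
```

```text
ee_pos: [0.5372, -0.0692, 0.3096]
force: [0.6, 0.2, -0.3]
finger_force: 0.0
top lid 0.87 732
105.0 [129. 147. 166.] 40 99.0
115.0 [176. 211. 238.] 231 -63.0
125.0 [246. 266. 280.] 310 -52.0
135.0 [276. 279. 281.] 151 -42.0
[array([0.6  , 0.038, 0.28 ])]
t 9.2 p [ 0.5368 -0.069   0.3084] R [[0.51, 0.86, -0.005], [0.86, -0.51, 0.001], [-0.001, -0.005, -1.0]] j [-15.2 -10.5  96.5  -0.   94.3  15.4] F [-0.1 -0.8 -0. ] gap -0.0002099439470455054
tip in box mm [-2.000e-01  1.380e+01  3.244e+02]
row [ 0.2925  0.0003 -0.0016] turn -0.0001
```

```bash
python3 -m handwheel '0.1 0 0 0; 0.2 0 0 0; 0.3 0 0 0; 0.31 0 0 0; 0.31 0 0.06 0; 0.31 0 0.13 0; 0.31 0 0.165 0; 0.31 0 0.165 0' | grep -E "ee_pos|force"
python3 - <<'E'
from h import *
go(0,124,250)
im,d=capture('scene'); cv2.imwrite('pics/s3.png',cv2.resize(im[80:240,180:380,::-1],None,fx=3.7,fy=3.7))
E
```

```text
ee_pos: [0.6141, 0.0638, 0.2238]
force: [-0.9, -0.3, -0.1]
finger_force: 0.0
t 10.0 p [0.6141 0.0638 0.2238] R [[0.51, 0.86, -0.009], [0.86, -0.51, 0.0], [-0.005, -0.008, -1.0]] j [-1.   2.1 92.6 -0.  85.9 29.7] F [-0.9 -0.3 -0.1] gap -0.0021711242817730693
tip in box mm [ -1.3 167.5 239.8]
row [-0.0869  0.0024 -0.02  ] turn -0.0002
```

View pics/s3.png

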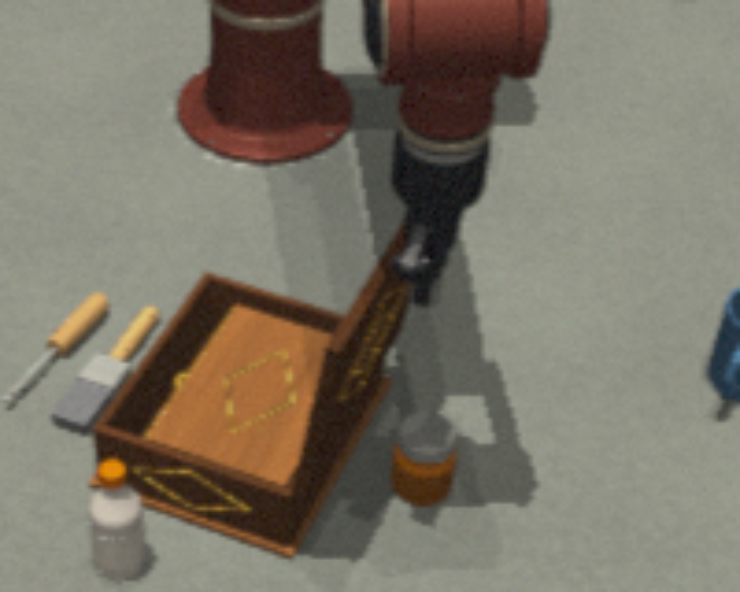

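The gripper is outside the lid near its top edge, with the tip at about (425,300) in the crop. It is above the jar at (425,460) and clear of it. Now I'll push the lid.

```bash
python3 -m handwheel '-0.02 0 -0.006 0; -0.04 0 -0.006 0; -0.064 0 -0.006 0; -0.088 0 -0.006 0; -0.126 0 0 0; -0.166 0 0.008 0; -0.206 0 0.026 0; -0.248 0 0.044 0' | grep -E "ee_pos|force"
python3 - <<'E'
from h import *
go(0,13.4,194.6); prof('scene','lid',-80,120)
E
```

```text
ee_pos: [0.5528, -0.0443, 0.2075]
force: [1.6, 0.2, 2.1]
finger_force: 1.3
t 10.85 p [ 0.5528 -0.0443  0.2075] R [[0.51, 0.86, 0.001], [0.86, -0.51, -0.001], [-0.0, 0.001, -1.0]] j [-12.3  -6.4 102.4  -0.   84.   18.4] F [1.6 0.2 2.1] gap -0.0007040178396950064
tip in box mm [  0.9  43.3 223.5]
row [-0.0597 -0.0019  0.0578] turn -0.0002
scene lid 0.75 2162
10.0 [250. 258. 261.] 123 81.0
30.0 [217. 232. 247.] 302 71.0
50.0 [182. 195. 210.] 491 29.0
70.0 [146. 161. 175.] 499 15.0
90.0 [110. 125. 141.] 505 14.0
110.0 [ 90.  98. 107.] 242 16.0
```

```bash
python3 -m handwheel '-0.03 0 0.026 0; -0.06 0 0.056 0; -0.084 0 0.086 0; -0.107 0 0.116 0; -0.123 0 0.15 0; -0.139 0 0.186 0; -0.145 0 0.21 0; -0.149 0 0.234 0' | grep -E "ee_pos|force"
python3 - <<'E'
from h import *
go(0,-33,92); prof('scene','lid',-100,120,30)
E
```

```text
ee_pos: [0.5145, -0.107, 0.0883]
force: [-0.8, -0.8, 1.9]
finger_force: 1.0
t 11.75 p [ 0.5145 -0.107   0.0883] R [[0.51, 0.86, -0.002], [0.86, -0.51, 0.0], [-0.001, -0.002, -1.0]] j [-19.9  -4.  112.   -0.   72.1  10.8] F [-0.8 -0.8  1.9] gap 0.0006179213644974867
tip in box mm [-1.000e-01 -3.030e+01  1.043e+02]
row [-0.0054  0.0002  0.0246] turn -0.0002
scene lid 0.85 2428
-85.0 [105. 108. 111.] 206 58.0
-55.0 [102. 106. 110.] 242 63.0
-25.0 [ 99. 103. 106.] 356 34.0
5.0 [ 96. 100. 104.] 439 19.0
35.0 [ 94.  97. 101.] 445 16.0
65.0 [91. 95. 98.] 443 15.0
95.0 [89. 93. 96.] 297 16.0
```

```bash
python3 -m handwheel '0 0 0.006 0; 0 0 0.012 0; 0 0 0.017 0; 0 0 0.021 0; 0 0 0.025 0; 0 0 0.028 0; 0 0 0.028 0' | grep -E "ee_pos|force"
python3 - <<'E'
from h import *
st(); prof('scene','lid',-100,120,30)
E
```

```text
ee_pos: [0.5158, -0.1066, 0.076]
force: [0.5, -1.1, 0.6]
finger_force: 0.4
t 12.55 p [ 0.5158 -0.1066  0.076 ] R [[0.51, 0.86, 0.001], [0.86, -0.51, 0.0], [0.0, 0.0, -1.0]] j [-19.8  -3.  112.3   0.   70.7  10.8] F [ 0.5 -1.1  0.6] gap -0.002010560707993922
scene lid 0.83 2497
-85.0 [88. 91. 95.] 254 60.0
-55.0 [88. 92. 95.] 239 65.0
-25.0 [89. 92. 95.] 357 37.0
5.0 [88. 92. 95.] 425 17.0
35.0 [88. 91. 95.] 436 16.0
65.0 [88. 92. 94.] 445 15.0
95.0 [88. 91. 95.] 339 8.0
```

```bash
python3 -m handwheel '0 0 0.003 0; 0 0 0.006 0; 0 0 0.006 0; 0 0 0.006 0' | grep -E "ee_pos|force"
python3 -m handwheel '0 0 -0.05 0; 0 0 -0.15 0; 0 0 -0.25 0; 0 0 -0.3 0; 0 0 -0.3 0; 0 0 -0.3 0; 0 0 -0.3 0' | grep -E "ee_pos|force"
python3 - <<'E'
from h import *
prof('top','lid',-100,120,30)
im,d=capture('scene'); cv2.imwrite('pics/s4.png',cv2.resize(im[80:240,150:350,::-1],None,fx=3.7,fy=3.7))
E
```

```text
ee_pos: [0.5159, -0.1066, 0.0756]
force: [-7.5, 2.0, 15.1]
finger_force: 7.1
ee_pos: [0.5146, -0.1062, 0.2208]
force: [-0.9, 0.1, -0.7]
finger_force: 0.0
top lid 0.88 2258
-85.0 [89. 91. 94.] 305 -70.0
-55.0 [89. 92. 94.] 301 -74.0
-25.0 [89. 91. 94.] 262 -78.0
5.0 [89. 91. 94.] 198 87.0
35.0 [89. 91. 94.] 222 83.0
65.0 [89. 91. 94.] 557 -27.0
95.0 [88. 91. 94.] 413 -1.0
```

View pics/s4.png

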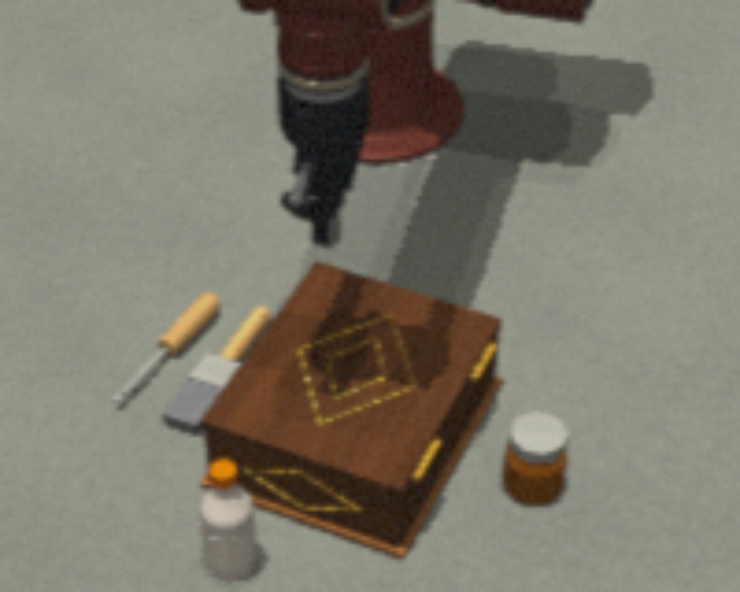

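The lid is shut flat, with its face at about (355,370), and the gripper is clear above it. The jar, glue, brush and driver are where they were.

```bash
python3 -c "
from cell import ctrl; print(ctrl.job_done())"
```

```text
the job is handed in; nothing more can be done
None
```

I folded the flap flat, swung the lid fully shut over it and handed the job in; the last depth check showed the lid level on the rim, the gripper clear and the bench items in view unmoved, but no verdict came back.

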